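Set-screw collar on the sun-tracker shaft

TASK

On the model solar tracker, wind the wooden wheel by its black crank handle counter-clockwise (seen from above) through one full turn to prove that it runs free, then on until the shaft's flat faces the front of the stand, the side with the little steel index post, and feel the flat by pinching the top of the shaft in the fingers, one finger flat against it. Then fetch the aluminium collar that has the set screw, lower it over the shaft with its screw facing the flat, and finish while still holding it there in the fingers, level, the screw half-way up the flat and the collar resting on nothing. Leave the other things on the table where they are.

Things in the scene. Friction and masses are not known exactly. Their poses are not given: they have to be found in the camera images.
- stand: Fixed plywood baseboard, 190 x 190 x 18 mm, that carries the tracker; origin at the centre of its underside on the table. Its -x side is the front, marked by a steel index post (8 x 5 mm, top 38 mm above the table) 88 mm from the centre. The vertical shaft's axis is the stand's z axis.
- wheel (a joint): Turn of the wheel with its shaft, rad, growing counter-clockwise seen from above; starts between -2.6 and -0.4. The flat faces the stand's front at 0 and, a full turn on, at 6.283, where it must end. Light friction (0.05 N m) keeps it where it is left; stops only at -6 and 14. The wooden wheel is a disc of 164 mm diameter, 30 to 42 mm above the table.
- shaft_top (a point): Top centre of the steel shaft that stands up from the wheel's centre and turns with it: 20 mm round, top 125 mm above the table, the last 5 mm bevelled; in its upper 40 mm one side is milled to a flat, leaving a D section.
- crank_top (a point): Top centre of the black crank handle, an upright freely spinning round sleeve, 16 mm diameter, standing on the wheel 70 mm from the shaft's axis, on the side opposite the flat; it reaches from 44 to 108 mm above the table (this point is at 108 mm).
- flat: The milled flat of the shaft, 14.5 mm wide, 34 mm tall. Origin at the middle of its face, 5 mm from the shaft's axis, 102 mm above the table; its -x axis is the way it faces, z up. Turns with the wheel. Across the flat the shaft measures 15 mm, elsewhere up to 20 mm; a squeeze there pulls the flat square to the finger. Below 85 mm the shaft is fully round again.
- collar: Loose octagonal aluminium shaft collar, 0.12 kg, lying flat: 44 mm across its faces, 22 mm high, through bore 25 mm. Origin at the centre of its underside, z up along the bore. A set screw with a dark 14 mm round head sticks out along -x at half height, to 41 mm from the axis. Its faces at +y and -y are free to grip.
- screw (a point): Inner tip of the collar's set screw (6 mm thick), in the collar's frame at -7 mm in x, 11 mm above its underside. As it reaches into the bore, the collar goes over the shaft only with the screw over the flat (play 2 to 2.5 mm).
- collar_centre (a point): Centre of the collar's bore, 11 mm above its underside.
- spacer: Plain round aluminium spacer ring without a screw, 44 mm outside, 25 mm bore, 22 mm high, lying flat; origin at the centre of its underside. Not needed: leave it. It and the collar may lie in each other's place.
- screwdriver: Loose screwdriver, 170 mm, lying between the stand and the collar; leave it.
- glue: White glue bottle, 48 mm diameter, 130 mm tall; leave it.
- tree: Model tree on a 44 mm round plywood foot, 95 mm tall; leave it.
- offcut: Plywood offcut 60 x 45 x 18 mm; leave it.

How it is judged:
By the outcome, as a careful person would: the job done as asked, in the order asked, and still so for the second after the job is handed in, while the arm keeps its last pose, push and grip.
It also fails if it takes over 70 s, if anything falls off the work surface, if the arm or the gripper's body presses on something with over 40 N, if the wrist force passes 120 N, or if a joint passes its speed limit or range.

ROBOT

A 6-joint arm with a two-finger parallel gripper is mounted at the origin on the work surface. World frame = base frame: x ahead of the robot, y to its left, z up, the work surface at z = 0. Lengths are in m, angles in rad, forces in N, time in s.
With the tool pointing down it reaches from about 0.275 to 0.875 m from the base axis. Payload 12.5 kg.
Tool frame: the origin (TCP) lies between the finger pads; the fingertips stand 22 mm ahead of it and the grasp point (between the pads) lies 3 mm ahead of it; z points along the fingers, y is the line along which they close (so a half turn about z gives the same grasp; the last joint's range is limited). The gripper opens to 85 mm and grips with 20 to 120 N. Pads are 22 mm wide; open, the fingers measure 114 mm over their backs; the gripper's body (76 mm by 85 mm) begins 54 mm behind the grasp point. The pads swing forward as they close: fully open they stand 13 mm farther back than shut.
Start: joints at [1.157, 0.351, 1.652, -0, 1.139, -0.085], TCP at [0.178, 0.521, 0.253] pointing down, gripper open.
Joint ranges: [-2.75, 2.75], [-0.79, 2.1], [0.01, 2.65], [-1.57, 4.71], [0.07, 3.14], [-2.87, 2.87]. Speed limits (rad/s): [2.22, 2.22, 2.79, 3.14, 3.14, 3.14].

INTERFACE

Orientations are given as a rotation vector (axis times angle).
In Python, from rig import arm, eyes, spotter gives the robot as it stands.
- The arm moves only by the tool carry_out, never from a script. Its argument "rows" is a list of rows, each a list of 4 numbers: the shift along the tool's x, y, z in units of 0.3 m (1.0 is 0.3 m), then the turn about the tool's z in units of 45 degrees (1.0 is 45 degrees). A call has 1 to 20 rows; each row is the pose to reach, as a shift and turn from the pose commanded when the call began, along the tool's axes at that moment; what a row does not reach only later rows make up. A row lasts 1/8 s, in which the tool goes at most 62.5 mm and 10.7 degrees, less where a joint would pass 70% of its speed; a pose out of reach is approached as far as the arm can. A call with a number of a shift or a turn outside -1 to 1 is refused whole. A call with a gripper value outside its range is refused whole. "grip" is the opening, from 0 (shut) to 1 (fully open), set as the call begins (left out, the last holds). The fingers move at their own pace and stop on an object; "grip_force" is the grip in N (left out, the last holds). Time passes only in rows, so rows that repeat a pose let the fingers close. It gives the time, the measured TCP pose, the force, the opening and the grip force at its end, in the units of the state.
- arm.observe(): the state, without advancing time (a new reading comes with each control period).
- eyes.capture(name): name is "scene" or "top" or "wrist"; returns a dict with "image" (400x640x3 uint8, red, green, blue), "fovy" (degrees; the focal length in pixels is half the picture's height over the tangent of half this angle, whatever the lens; pixels are square), "cx", "cy" (the principal point, pixels), "D" ([k1, k2, p1, p2, k3] as OpenCV has them; the pictures are not rectified), "position" and "attitude" of the camera in the world; the wrist camera has in their place "mount" (4x4, takes a point from camera to tool coordinates, whose origin is the TCP and whose axes are the flange's). Camera axes: x right, y down, z forward; pixel columns grow to the right and rows downward; lengths in m; the calibration is good to about 2 mm. A picture is of the moment at which its call begins: read the wrist's pose just before it. There is no depth.
- arm.job_done(): hands the job in; it is judged then, once.
Trained networks look in a picture, given as the dict that the camera call returned (one of the last four; its "shot" number tells which), for a name from the list of things; names that differ only in an ending like _2 or _b are one class to them, and where a whole thing is asked for, a point or a joint stands for the part that bears it (a point fixed in the world has none). Each returns a list of dicts, best first, with "confidence" (0 to 1); they miss things now and then, are a little off and sometimes report something else, mostly with a low value. They report only what shows in the picture. A call takes as long as a camera call.
- spotter.search_frame(picture, name): "box" ([centre column, centre row, width, height] in pixels, round what is visible of it).
- spotter.place_of(picture, name): "at" ([column, row] in pixels: a listed point, or the origin of a listed thing).
The state is a dict: "clock": time; "joint_pos": joint angles; "dq": joint speeds; "tau": joint torques, N m; "tcp_pos": TCP position; "eef_rot": TCP orientation; "contact_force": force on the tool from outside, world axes, zero at the start; "moment": the same for the moment, N m; "width": finger opening in m; "gripper_force": force on a finger pad.
Only numpy, scipy, OpenCV 4.12 (cv2) and the standard library are available. Lean on these libraries where they do the work, as an engineer would, in place of code of your own. Each camera call takes 0.05 s, during which the arm holds its last target. There are 200 camera calls.

## Working session

There is one attempt and no reset: what is moved stays moved. The work goes in short steps, Python scripts to look and compute and a tool call to move; the robot and the scene stay as the last step left them, time stands still between calls to the robot, and variables do not carry over. Pictures are saved under pics/ and viewed, at most 10 in all, crops included, and the job is handed in when it is done.

Besides the shell and the picture viewer there is one more tool, called after "Call:" as name(argument=value, ...) on one line, values as JSON. carry_out: Moves the arm, as the interface text tells. Its arguments: {"type":"object","properties":{"rows":{"type":"array"},"grip":{"type":"number"},"grip_force":{"type":"number"}},"required":["rows"]}

```bash
mkdir -p pics; ls; cat > h.py <<'E'
import numpy as np, cv2
from scipy.spatial.transform import Rotation as R
from rig import arm, eyes, spotter
def cam(p,st=None):
    f=200/np.tan(np.radians(p["fovy"])/2)
    K=np.array([[f,0,p["cx"]],[0,f,p["cy"]],[0,0,1.]])
    if "mount" in p:
        M=np.array(p["mount"]); Rt=R.from_rotvec(st["eef_rot"]).as_matrix()
        return K,np.array(p["D"],float),Rt@M[:3,:3],Rt@M[:3,3]+np.array(st["tcp_pos"])
    a=np.array(p["attitude"],float)
    Rm=a if a.shape==(3,3) else R.from_rotvec(a).as_matrix() if a.size==3 else R.from_quat(a).as_matrix()
    return K,np.array(p["D"],float),Rm,np.array(p["position"],float)
def ray(c,px):
    K,D,Rm,t=c
    u=cv2.undistortPoints(np.array([[px]],float),K,D)[0,0]
    return t,Rm@np.array([u[0],u[1],1])
def onz(c,px,z):
    t,d=ray(c,px); return t+d*(z-t[2])/d[2]
def proj(c,X):
    K,D,Rm,t=c
    return cv2.projectPoints(((np.atleast_2d(X)-t)@Rm),np.zeros(3),np.zeros(3),K,D)[0][:,0]
def shot(n,save=None):
    st=arm.observe(); p=eyes.capture(n)
    if save: cv2.imwrite("pics/"+save+".png",p["image"][:,:,::-1])
    return p,cam(p,st),st
E
python3 - <<'E'
from h import *
np.set_printoptions(precision=4,suppress=True)
Z=dict(stand=0,shaft_top=.125,crank_top=.108,flat=.102,collar=0,screw=.011,collar_centre=.011,spacer=0,screwdriver=0.01,glue=0,tree=0,offcut=0)
for n in("top","scene"):
    p,c,st=shot(n,n+"0")
    print(n,{k:p[k] for k in("fovy","position","attitude")})
    for k,z in Z.items():
        for r in spotter.place_of(p,k)[:2]:
            print(k,r["confidence"],np.array(r["at"]),onz(c,r["at"],z))
print(arm.observe())
E
```

```text
pics
top {'fovy': 51.33012194119644, 'position': array([ 0.5876, -0.06  ,  0.9078]), 'attitude': array([-2.1973,  2.2028, -0.0912])}
stand 0.64 [204.4 229.1] [0.5753 0.1774 0.    ]
shaft_top 0.92 [183.2 229. ] [0.5772 0.1849 0.125 ]
shaft_top 0.5 [218.8 220.9] [0.5924 0.1176 0.125 ]
crank_top 0.75 [218.5 223.5] [0.5875 0.122  0.108 ]
collar 0.54 [424.2 215. ] [ 0.6047 -0.3042  0.    ]
screw 0.76 [426.5 220.7] [ 0.5921 -0.3061  0.011 ]
collar_centre 0.53 [425.9 216.9] [ 0.6004 -0.3049  0.011 ]
spacer 0.75 [382.3 265.7] [ 0.4947 -0.2101  0.    ]
screwdriver 0.8 [331.5 240. ] [ 0.5515 -0.0991  0.01  ]
glue 0.55 [335.  138.6] [ 0.7742 -0.1083  0.    ]
tree 0.86 [247.6 123.4] [0.8085 0.0851 0.    ]
offcut 0.63 [399.3 161.6] [ 0.7231 -0.2506  0.    ]
scene {'fovy': 43.56330482005044, 'position': array([1.0642, 0.1913, 0.9019]), 'attitude': array([-1.3559, -2.429 ,  0.7055])}
stand 0.76 [439.9 256.8] [0.569  0.1855 0.    ]
stand 0.66 [292.1 147.1] [ 0.4928 -0.2122  0.    ]
crank_top 0.75 [413.9 220.5] [0.5862 0.116  0.108 ]
collar 0.92 [231.3 164.3] [ 0.6039 -0.3011  0.    ]
screw 0.65 [227
[... 330 characters left out ...]
1] [ 0.7774 -0.111   0.    ]
glue 0.45 [292.3 145.2] [ 0.488  -0.2147  0.    ]
tree 0.82 [334.  332.2] [0.8093 0.0826 0.    ]
offcut 0.79 [221.7 213.6] [ 0.7164 -0.2426  0.    ]
offcut 0.3 [335.6 329.6] [0.8036 0.0827 0.    ]
{'clock': 1.3, 'joint_pos': array([ 1.1574,  0.3507,  1.6518,  0.    ,  1.1391, -0.0846]), 'dq': array([-0.0003, -0.0024, -0.0007,  0.0009, -0.0003, -0.0009]), 'tau': array([ -0.0011, -50.6037, -29.1643,  -0.0001,   0.0007,  -0.    ]), 'tcp_pos': array([0.1776, 0.5205, 0.2533]), 'eef_rot': array([0.5142, 3.0992, 0.0001]), 'contact_force': array([-0.2073, -0.2912, -0.2749]), 'moment': array([-0.0414,  0.0237, -0.0661]), 'gripper_force': 0.0, 'width': 0.08524301481822823}
```

View both.

```bash
python3 - <<'E'
import cv2,numpy as np
a=cv2.imread("pics/top0.png");b=cv2.imread("pics/scene0.png")
L=cv2.resize(a[150:310,90:290],(800,640)[:2])
cv2.imwrite("pics/v1.png",np.vstack([cv2.resize(a[160:300,110:270],None,fx=2.5,fy=2.5)[:350].repeat(1,1)]))
o=np.zeros((600,800,3),np.uint8)
o[:350,:400]=cv2.resize(a[160:300,120:280],(400,350)); o[:350,400:]=cv2.resize(a[160:300,350:510],(400,350))
o[350:,:400]=cv2.resize(b[190:315,350:550],(400,250)); o[350:,400:]=cv2.resize(b[100:225,180:380],(400,250))
cv2.imwrite("pics/v1.png",o)
E
```

```text
(no output)
```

View pics/v1.png

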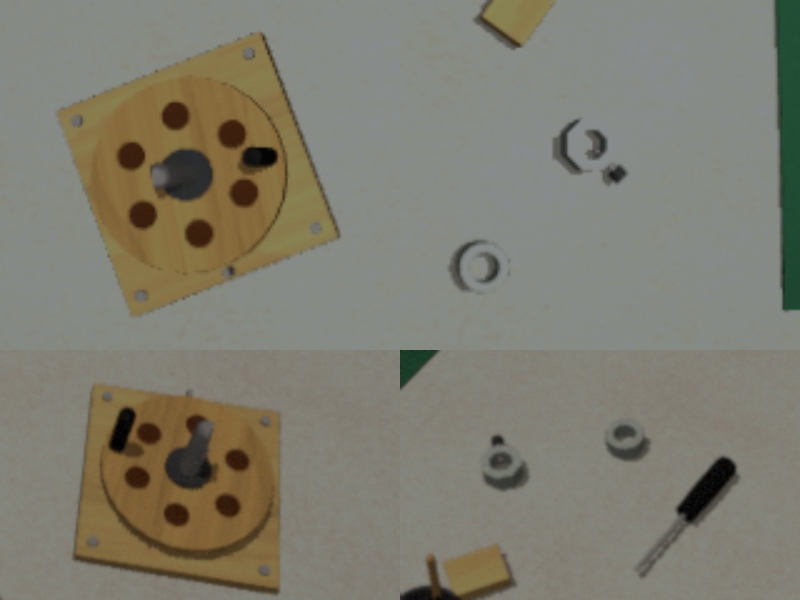

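View pics/top0.png

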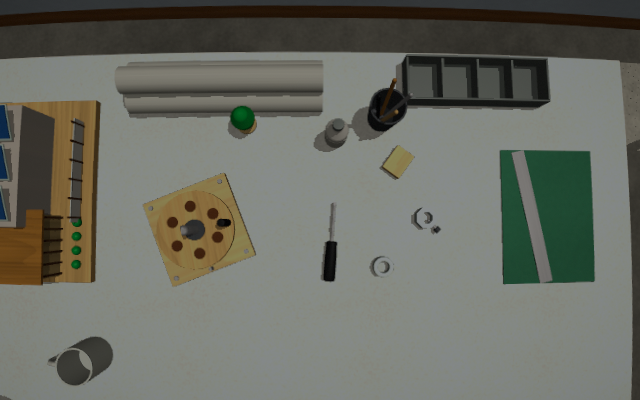

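Images show: stand rotated, corners at top-image px ≈(224,173),(255,255),(174,286),(143,204); index post at (211,268) (robot side); crank right of the shaft; collar with screw head at (436,229); plain spacer at (383,267).

```bash
python3 - <<'E'
from h import *
np.set_printoptions(precision=4,suppress=True)
p,c,st=shot("top")
f=lambda x,y,z:onz(c,(120+x/2.5,160+y/2.5),z)
C=np.array([f(260,33,.018),f(338,237,.018),f(135,315,.018),f(57,110,.018)])
ctr=C.mean(0); print("corners",C,ctr)
post=f(228,270,.038); print("post",post)
e=(C[3]-C[2]+C[0]-C[1])[:2]; print("stand yaw from edges",np.degrees(np.arctan2(e[1],e[0])), "from post",np.degrees(np.arctan2(*(ctr-post)[1::-1])))
col=onz(c,(426,218),.022); h=onz(c,(435.8,229.2),.011); print("collar",col,h,np.degrees(np.arctan2(*(col-h)[1::-1])))
s2,c2,_=shot("scene")
# shaft/crank triangulation via two-view where available
for n,z in(("crank_top",.108),("shaft_top",.125)):
    for q,cc in((p,c),(s2,c2)):
        r=spotter.place_of(q,n)
        for x in r[:2]: print(n,x["confidence"],x["at"],onz(cc,x["at"],z))
# scene: wheel centre, shaft tip
g=lambda x,y,z:onz(c2,(350+x/2,190+(y-350)/2),z)
print("scene shaft top",g(206,428,.125),"crank",g(127,412,.108))
C2=np.array([g(95,385,.018),g(280,411,.018),g(279,590,.018),g(75,556,.018)]);print(C2,C2.mean(0), "post", g(189,393,.038))
E
```

```text
corners [[0.6954 0.1319 0.018 ]
 [0.5209 0.0636 0.018 ]
 [0.4544 0.2372 0.018 ]
 [0.6294 0.3077 0.018 ]] [0.575  0.1851 0.018 ]
post [0.495  0.1525 0.038 ]
stand yaw from edges 21.653702101782432 from post 22.180597967475883
collar [ 0.5979 -0.3021  0.022 ] [ 0.5735 -0.3264  0.011 ] 44.95407725111848
crank_top 0.88 [220.2, 221.4] [0.5915 0.1187 0.108 ]
crank_top 0.64 [415.7, 220.1] [0.5837 0.1184 0.108 ]
shaft_top 0.79 [184.7, 225.9] [0.583  0.1822 0.125 ]
shaft_top 0.73 [456.1, 227.2] [0.5695 0.1874 0.125 ]
scene shaft top [0.5758 0.1841 0.125 ] crank [0.5875 0.1158 0.108 ]
[[0.5219 0.0654 0.018 ]
 [0.4506 0.2399 0.018 ]
 [0.63   0.3077 0.018 ]
 [0.6984 0.1324 0.018 ]] [0.5752 0.1864 0.018 ] post [0.493  0.1529 0.038 ]
```

Call:
carry_out(rows=[[-0.86, -0.416, 0, 0.55], [-0.86, -0.416, 0, 0.55], [-0.86, -0.416, 0, 0.55], [-0.86, -0.416, 0, 0.55], [-0.86, -0.416, 0, 0.55], [-0.86, -0.416, 0, 0.55]], grip=0.5, grip_force=30)

```text
clock: 2.35
tcp_pos: [0.3829, 0.3176, 0.2533]
eef_rot: [1.171, 2.915, 0.0]
contact_force: [-0.5, -0.3, 0.2]
width: 0.0425
gripper_force: 0.0
```

```bash
cat >> h.py <<'E'
def go(t,y=None,st=None):
    "units to reach world TCP t with tool y direction y deg"
    st=st or arm.observe(); M=R.from_rotvec(st["eef_rot"]).as_matrix()
    d=M.T@(np.array(t)-st["tcp_pos"])/.3
    cur=np.degrees(np.arctan2(M[1,1],M[0,1])); dt=0 if y is None else (cur-y+90)%180-90
    return np.round([*d,dt/45],3), "ydir %.2f"%cur
def state():
    s=arm.observe(); print("t",s["clock"],"tcp",s["tcp_pos"],"F",s["contact_force"],"w",s["width"],s["gripper_force"],"q6",s["joint_pos"][5]); return s
np.set_printoptions(precision=4,suppress=True)
E
python3 - <<'E'
from h import *
state(); print(go((.5,.1855,.2533),22))
E
```

```text
t 2.35 tcp [0.3829 0.3176 0.2533] F [-0.5074 -0.3012  0.1669] w 0.04248821653600565 0.0 q6 -0.20762400020960203
(array([-0.587, -0.048,  0.   ,  0.538]), 'ydir 46.22')
```

```bash
python3 - <<'E'
from h import *
print(go((.5875,.1175,.2533),22))
E
```

```text
(array([-0.954, -0.01 ,  0.   ,  0.538]), 'ydir 46.22')
```

Call:
carry_out(rows=[[-0.954, -0.01, 0, 0.538], [-0.954, -0.01, 0, 0.538], [-0.954, -0.01, 0, 0.538], [-0.954, -0.01, 0, 0.538], [-0.954, -0.01, 0, 0.538], [-0.954, -0.01, 0, 0.538], [-0.954, -0.01, 0, 0.538]])

```text
clock: 3.22
tcp_pos: [0.586, 0.1207, 0.2531]
eef_rot: [-1.751, -2.608, 0.0]
contact_force: [-0.0, 0.6, -0.2]
width: 0.0425
gripper_force: 0.0
```

```bash
python3 - <<'E'
from h import *
state()
p,c,st=shot("wrist","w1")
for n,z in(("crank_top",.108),("shaft_top",.125),("stand",0),("flat",.102)):
    for x in spotter.place_of(p,n)[:2]: print(n,x["confidence"],x["at"],onz(c,x["at"],z))
im=p["image"].copy()
for X in((.5875,.1175,.108),(.575,.1855,.125),(.494,.1527,.038)):
    u=proj(c,X)[0]; print(u); cv2.circle(im,tuple(int(v) for v in u),4,(255,0,0),1)
cv2.imwrite("pics/w1m.png",im[:,:,::-1])
E
```

```text
t 3.225 tcp [0.586  0.1207 0.2531] F [-0.0329  0.6457 -0.232 ] w 0.04251575746651713 0.0 q6 -0.26307944052104704
crank_top 0.69 [318.3, 200.9] [0.5881 0.117  0.108 ]
shaft_top 0.96 [335.6, 120.2] [0.5742 0.1861 0.125 ]
stand 0.78 [331.7, 116.5] [0.576 0.187 0.   ]
[317.8565 200.1776]
[336.2517 121.3649]
[246.873  117.9616]
```

View pics/w1m.png

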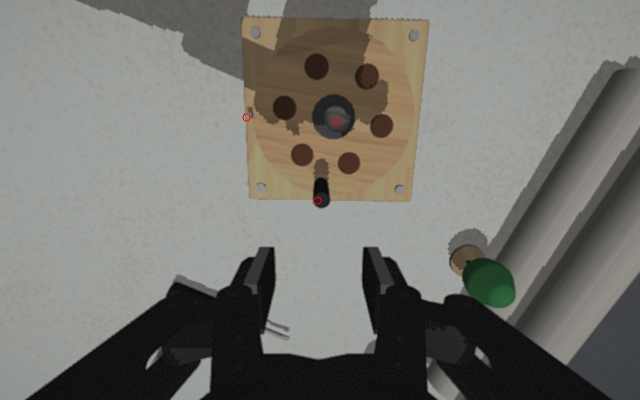

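Projections agree: crank top at (318,201), shaft top at (336,120), index post at (248,115). Descend around the crank.

```bash
python3 - <<'E'
from h import *
print(go((.5878,.1172,.098),22))
E
```

```text
(array([-0.012,  0.001,  0.518,  0.006]), 'ydir 22.27')
```

Call:
carry_out(rows=[[-0.012, 0.001, 0.2, 0.006], [-0.012, 0.001, 0.4, 0.006], [-0.012, 0.001, 0.518, 0.006], [-0.012, 0.001, 0.518, 0.006], [-0.012, 0.001, 0.518, 0.006]])

```text
clock: 4.1
tcp_pos: [0.5892, 0.1167, 0.0997]
eef_rot: [1.757, 2.602, 0.002]
contact_force: [0.7, -0.1, 0.6]
width: 0.0427
gripper_force: 0.0
```

Call:
carry_out(rows=[[0, 0, 0, 0], [0, 0, 0, 0], [0, 0, 0, 0], [0, 0, 0, 0]], grip=0.1, grip_force=25)

```text
clock: 4.6
tcp_pos: [0.5892, 0.1165, 0.0996]
eef_rot: [1.757, 2.602, 0.003]
contact_force: [-0.4, 0.9, 6.3]
width: 0.015
gripper_force: 25.7
```

```bash
cat >> h.py <<'E'
def arc(a0,a1,n,c=(.5746,.1858),r=.07,off=(0,0)):
    st=arm.observe(); M=R.from_rotvec(st["eef_rot"]).as_matrix()
    A=np.radians(np.linspace(a0,a1,n+1)[1:]); p0=np.array(c)+r*np.array([np.cos(np.radians(a0)),np.sin(np.radians(a0))])
    P=np.array([c[0]+r*np.cos(A)-p0[0],c[1]+r*np.sin(A)-p0[1],0*A]).T
    return np.round((P@M)[:,:2]/.3,3)
E
python3 - <<'E'
from h import *
s=state(); d=s["tcp_pos"][:2]-np.array([.5746,.1858]); print(np.hypot(*d),np.degrees(np.arctan2(d[1],d[0])))
print(arc(-79.1,-19.1,6).tolist())
E
```

```text
t 4.6 tcp [0.5892 0.1165 0.0996] F [-0.4426  0.9015  6.3375] w 0.015048282097513403 25.740897953510284 q6 -0.2650622730837292
0.07077838838214116 -78.12976898735259
[[-0.004, 0.04], [-0.001, 0.081], [0.008, 0.12], [0.025, 0.158], [0.048, 0.191], [0.076, 0.221]]
```

Call:
carry_out(rows=[[-0.004, 0.04, 0, 0], [-0.001, 0.081, 0, 0], [0.008, 0.12, 0, 0], [0.025, 0.158, 0, 0], [0.048, 0.191, 0, 0], [0.076, 0.221, 0, 0], [0.076, 0.221, 0, 0]])

```text
clock: 5.48
tcp_pos: [0.6421, 0.1634, 0.0996]
eef_rot: [1.757, 2.603, 0.003]
contact_force: [-2.0, 1.7, 6.8]
width: 0.015
gripper_force: 25.6
```

```bash
python3 - <<'E'
from h import *
s=state(); d=s["tcp_pos"][:2]-np.array([.5746,.1858]); print(np.hypot(*d),np.degrees(np.arctan2(d[1],d[0])))
print(arc(-18.5,101.5,12).tolist())
E
```

```text
t 5.475 tcp [0.6421 0.1634 0.0996] F [-1.975   1.6591  6.8067] w 0.014974282458593051 25.640197098255157 q6 -0.20499685509597357
0.07108606599739722 -18.396804609940958
[[0.033, 0.024], [0.07, 0.041], [0.109, 0.052], [0.15, 0.056], [0.19, 0.053], [0.229, 0.042], [0.266, 0.026], [0.3, 0.002], [0.329, -0.026], [0.353, -0.059], [0.37, -0.096], [0.381, -0.135]]
```

Forces are small; go on.

Call:
carry_out(rows=[[0.033, 0.024, 0, 0], [0.07, 0.041, 0, 0], [0.109, 0.052, 0, 0], [0.15, 0.056, 0, 0], [0.19, 0.053, 0, 0], [0.229, 0.042, 0, 0], [0.266, 0.026, 0, 0], [0.3, 0.002, 0, 0], [0.329, -0.026, 0, 0], [0.353, -0.059, 0, 0], [0.37, -0.096, 0, 0], [0.381, -0.135, 0, 0], [0.381, -0.135, 0, 0]])

```text
clock: 7.1
tcp_pos: [0.5611, 0.2537, 0.0996]
eef_rot: [1.757, 2.603, 0.003]
contact_force: [-0.1, 1.9, 7.5]
width: 0.015
gripper_force: 25.7
```

```bash
python3 - <<'E'
from h import *
s=state(); d=s["tcp_pos"][:2]-np.array([.5746,.1858]); a=np.degrees(np.arctan2(d[1],d[0])); print(np.hypot(*d),a)
print(arc(a,a+160,16).tolist())
E
```

```text
t 7.1 tcp [0.5611 0.2537 0.0996] F [-0.1231  1.8889  7.5296] w 0.014961949968601866 25.685170590877533 q6 -0.03430163236974508
0.0692030137517454 101.22895647924284
[[0.004, -0.04], [0.001, -0.081], [-0.009, -0.12], [-0.026, -0.158], [-0.049, -0.191], [-0.077, -0.22], [-0.11, -0.244], [-0.147, -0.262], [-0.186, -0.273], [-0.226, -0.277], [-0.267, -0.274], [-0.306, -0.264], [-0.343, -0.247], [-0.377, -0.224], [-0.406, -0.196], [-0.43, -0.163]]
```

Call:
carry_out(rows=[[0.004, -0.04, 0, 0], [0.001, -0.081, 0, 0], [-0.009, -0.12, 0, 0], [-0.026, -0.158, 0, 0], [-0.049, -0.191, 0, 0], [-0.077, -0.22, 0, 0], [-0.11, -0.244, 0, 0], [-0.147, -0.262, 0, 0], [-0.186, -0.273, 0, 0], [-0.226, -0.277, 0, 0], [-0.267, -0.274, 0, 0], [-0.306, -0.264, 0, 0], [-0.343, -0.247, 0, 0], [-0.377, -0.224, 0, 0], [-0.406, -0.196, 0, 0], [-0.43, -0.163, 0, 0], [-0.43, -0.163, 0, 0]])

```text
clock: 9.22
tcp_pos: [0.5655, 0.1157, 0.0995]
eef_rot: [1.757, 2.601, 0.005]
contact_force: [1.0, 3.9, 10.1]
width: 0.0148
gripper_force: 26.0
```

```bash
python3 - <<'E'
from h import *
s=state(); P=np.array([(.5892,.1165),(.6421,.1634),(.5611,.2537),s["tcp_pos"][:2]])
from scipy.optimize import least_squares
f=least_squares(lambda v:np.hypot(*(P-v[:2]).T)-.07,[.575,.186]); c=f.x; print(c,f.fun)
d=s["tcp_pos"][:2]-c; a=np.degrees(np.arctan2(d[1],d[0])); print(np.hypot(*d),a)
print(arc(a,a+140,14,c=c).tolist())
M=R.from_rotvec(s["eef_rot"]).as_matrix()
A=np.radians(22); print("final22", (M.T@np.append(c+.07*np.array([np.cos(A),np.sin(A)])-s["tcp_pos"][:2],0))/.3)
E
```

```text
t 9.225 tcp [0.5655 0.1157 0.0995] F [ 1.0481  3.8575 10.0641] w 0.014847150854862679 25.95967948436737 q6 -0.2620399440364245
[0.5755 0.1851] [-0.      0.      0.0001  0.0001]
0.07011749298913247 -98.21350674454062
[[-0.017, 0.037], [-0.028, 0.076], [-0.031, 0.117], [-0.028, 0.157], [-0.018, 0.196], [-0.0, 0.233], [0.023, 0.267], [0.051, 0.296], [0.085, 0.319], [0.122, 0.336], [0.161, 0.347], [0.201, 0.35], [0.242, 0.347], [0.281, 0.336]]
final22 [0.2026 0.3506 0.0014]
```

Call:
carry_out(rows=[[-0.017, 0.037, 0, 0], [-0.028, 0.076, 0, 0], [-0.031, 0.117, 0, 0], [-0.028, 0.157, 0, 0], [-0.018, 0.196, 0, 0], [0, 0.233, 0, 0], [0.023, 0.267, 0, 0], [0.051, 0.296, 0, 0], [0.085, 0.319, 0, 0], [0.122, 0.336, 0, 0], [0.161, 0.347, 0, 0], [0.202, 0.351, 0, 0], [0.202, 0.351, 0, 0], [0.202, 0.351, 0, 0]])

```text
clock: 10.98
tcp_pos: [0.6401, 0.2116, 0.0996]
eef_rot: [1.756, 2.601, 0.006]
contact_force: [3.7, 2.4, 4.8]
width: 0.015
gripper_force: 25.5
```

Call:
carry_out(rows=[[0, 0, 0, 0], [0, 0, 0, 0], [0, 0, -0.1, 0], [0, 0, -0.3, 0], [0, 0, -0.5, 0], [0, 0, -0.5, 0], [0, 0, -0.5, 0]], grip=0.45)

```text
clock: 11.85
tcp_pos: [0.6384, 0.2106, 0.247]
eef_rot: [-1.758, -2.603, 0.002]
contact_force: [0.0, 0.3, 0.0]
width: 0.0385
gripper_force: 0.0
```

```bash
python3 - <<'E'
from h import *
s=state()
p,c,st=shot("wrist","w2")
for n,z in(("crank_top",.108),("shaft_top",.125),("stand",0),("flat",.102)):
    for x in spotter.place_of(p,n)[:2]: print(n,x["confidence"],x["at"],onz(c,x["at"],z))
p,c,st=shot("top","top2"); s2,c2,_=shot("scene","scene2")
for n,z in(("crank_top",.108),("shaft_top",.125)):
    for q,cc in((p,c),(s2,c2)):
        for x in spotter.place_of(q,n)[:1]: print(n,x["confidence"],x["at"],onz(cc,x["at"],z))
E
```

```text
t 11.85 tcp [0.6384 0.2106 0.247 ] F [0.0485 0.3475 0.0334] w 0.03851525609366869 0.0 q6 -0.13321480526357835
crank_top 0.67 [316.6, 195.4] [0.6366 0.2125 0.108 ]
shaft_top 0.96 [230.0, 204.3] [0.573  0.1838 0.125 ]
shaft_top 0.74 [262.4, 167.8] [0.5875 0.2217 0.125 ]
stand 0.77 [259.1, 168.9] [0.5717 0.1898 0.    ]
crank_top 0.96 [172.9, 197.2] [0.6382 0.2114 0.108 ]
crank_top 0.84 [451.6, 268.6] [0.6383 0.2126 0.108 ]
shaft_top 0.74 [183.1, 228.1] [0.5788 0.1852 0.125 ]
shaft_top 0.98 [456.5, 227.4] [0.5695 0.1881 0.125 ]
```

View pics/w2.png

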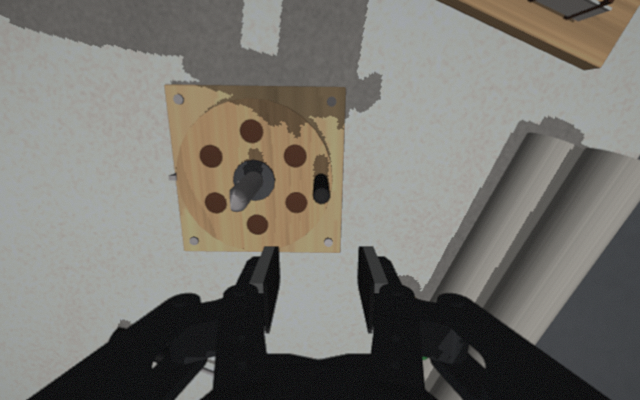

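Wrist view: crank at (321,185), shaft tip at (236,205), post at (173,177), stand corners (165,85),(345,86),(341,251),(183,251). Refine the stand yaw from them.

```bash
python3 - <<'E'
from h import *
p=eyes.capture("wrist"); st=arm.observe(); c=cam(p,st)
g=cv2.cornerSubPix(cv2.cvtColor(p["image"],cv2.COLOR_RGB2GRAY),np.array([[165,85],[345,86],[341,251],[183,251]],np.float32)[:,None],(5,5),(-1,-1),(3,50,.01))[:,0]
C=np.array([onz(c,q,.018) for q in g]); print(g,C[:,:2],C.mean(0))
ang=lambda d:np.degrees(np.arctan2(d[1],d[0]))
print("yaw", ang(C[1]-C[0]),ang(C[2]-C[3]),ang(C[0]-C[3])-90,ang(C[1]-C[2])-90, "post",ang(np.array([.5755,.1851])-onz(c,(173,177),.036)[:2]))
A=np.radians(22); u=np.array([np.cos(A),np.sin(A)])
for z in (.20,.113): print(go((*(np.array([.5755,.1851])+.0025*u),z),22))
E
```

```text
Traceback (most recent call last):
cv2.error: OpenCV(4.12.0) :-1: error: (-5:Bad argument) in function 'cornerSubPix'
> Overload resolution failed:
>  - Layout of the output array corners is incompatible with cv::Mat
>  - Expected Ptr<cv::UMat> for argument 'corners'
```

```bash
python3 - <<'E'
from h import *
p=eyes.capture("wrist"); st=arm.observe(); c=cam(p,st)
q0=np.array([[[165,85]],[[345,86]],[[341,251]],[[183,251]]],np.float32)
g=cv2.cornerSubPix(cv2.cvtColor(p["image"],cv2.COLOR_RGB2GRAY),q0.copy(),(5,5),(-1,-1),(3,50,.01))[:,0]
C=np.array([onz(c,q,.018) for q in g]); print(g,C[:,:2],C.mean(0))
ang=lambda d:np.degrees(np.arctan2(d[1],d[0]))
print("yaw", ang(C[1]-C[0]),ang(C[2]-C[3]),ang(C[0]-C[3])-90,ang(C[1]-C[2])-90, "post",ang(np.array([.5755,.1851])-onz(c,(173,177),.036)[:2]))
A=np.radians(22); u=np.array([np.cos(A),np.sin(A)])
for z in (.20,.113): print(go((*(np.array([.5755,.1851])+.0025*u),z),22))
E
```

```text
[[165.      85.    ]
 [345.2939  86.4081]
 [339.4651 252.067 ]
 [182.8231 250.4628]] [[0.455  0.2413]
 [0.6299 0.3104]
 [0.6983 0.1338]
 [0.521  0.0647]] [0.5761 0.1876 0.018 ]
yaw 21.562664002595405 21.267337727693587 20.494872110210622 21.181975419083017 post 19.763693770922764
(array([-0.001, -0.22 ,  0.16 , -0.002]), 'ydir 21.93')
(array([-0.001, -0.22 ,  0.45 , -0.002]), 'ydir 21.93')
```

Call:
carry_out(rows=[[0, -0.11, 0.05, 0.01], [0, -0.22, 0.16, 0.01], [-0.001, -0.22, 0.16, 0.01], [-0.001, -0.22, 0.3, 0.01], [-0.001, -0.22, 0.45, 0.01], [-0.001, -0.22, 0.45, 0.01], [-0.001, -0.22, 0.45, 0.01]])

```text
clock: 13.38
tcp_pos: [0.5792, 0.1863, 0.1149]
eef_rot: [1.768, 2.595, 0.003]
contact_force: [-1.1, 0.3, 0.3]
width: 0.0388
gripper_force: 0.0
```

```bash
python3 - <<'E'
from h import *
state();A=np.radians(21.5); u=np.array([np.cos(A),np.sin(A)])
print(go((*(np.array([.5755,.1851])+.0025*u),.113),21.5))
p,c,st=shot("wrist","w3")
cv2.imwrite("pics/w3c.png",cv2.resize(p["image"][100:400,160:480,::-1],None,fx=1.8,fy=1.8))
E
```

```text
t 13.375 tcp [0.5792 0.1863 0.1149] F [-1.0521  0.3277  0.3464] w 0.038752822210369346 0.0 q6 -0.1402994229148822
(array([ 0.001, -0.005,  0.006, -0.   ]), 'ydir 21.48')
```

View pics/w3c.png

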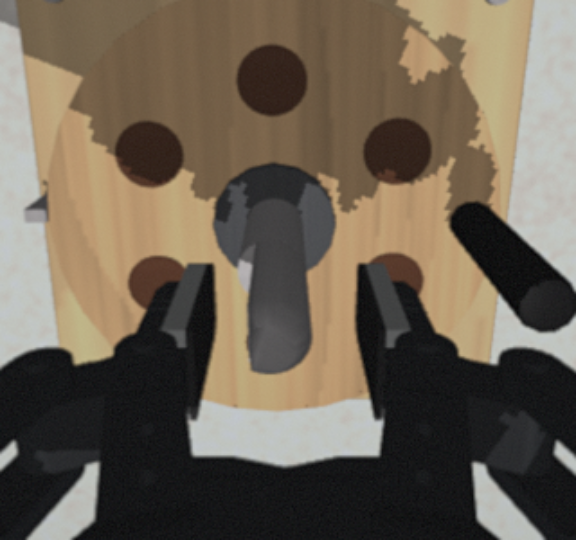

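The shaft stands between the pads, flat facing left (front) finger. Pinch.

Call:
carry_out(rows=[[0.001, -0.005, 0.006, 0], [0.001, -0.005, 0.006, 0], [0.001, -0.005, 0.006, 0], [0.001, -0.005, 0.006, 0], [0.001, -0.005, 0.006, 0], [0.001, -0.005, 0.006, 0], [0.001, -0.005, 0.006, 0], [0.001, -0.005, 0.006, 0]], grip=0.05, grip_force=40)

```text
clock: 14.42
tcp_pos: [0.5776, 0.1861, 0.1126]
eef_rot: [1.767, 2.594, 0.005]
contact_force: [4.9, 1.9, 5.7]
width: 0.0141
gripper_force: 42.4
```

```bash
python3 - <<'E'
from h import *
s=state(); print(go(s["tcp_pos"]),s["moment"])
E
```

```text
t 14.425 tcp [0.5776 0.1861 0.1126] F [4.9326 1.9101 5.7169] w 0.014072413698853092 42.373206806369126 q6 -0.14020214335001105
(array([0., 0., 0., 0.]), 'ydir 21.48') [ 0.3571 -0.5844 -0.008 ]
```

The opening (15 mm, allowing the 1 mm offset seen on the crank) and the near-zero twist confirm the flat. Release and go for the collar.

Call:
carry_out(rows=[[0, 0, 0, 0], [0, 0, 0, 0], [0, 0, -0.1, 0], [0, 0, -0.25, 0], [0, 0, -0.4, 0], [0, 0, -0.4, 0], [-0.15, -0.05, -0.4, 0.15], [-0.35, -0.12, -0.4, 0.35], [-0.55, -0.19, -0.4, 0.55], [-0.774, -0.265, -0.4, 0.739], [-0.774, -0.265, -0.4, 0.739]], grip=0.45)

```text
clock: 15.8
tcp_pos: [0.5866, -0.0629, 0.2297]
eef_rot: [-2.442, -1.974, 0.003]
contact_force: [0.3, 0.7, -0.3]
width: 0.0385
gripper_force: 0.0
```

```bash
python3 - <<'E'
from h import *
state(); print(go((.600,-.304,.2),-45))
E
```

```text
t 15.8 tcp [ 0.5866 -0.0629  0.2297] F [ 0.3176  0.7055 -0.2801] w 0.038497796431746195 0.0 q6 0.0256130217080315
(array([-0.777,  0.212,  0.099,  0.731]), 'ydir -12.08')
```

Call:
carry_out(rows=[[-0.777, 0.212, 0.099, 0.731], [-0.777, 0.212, 0.099, 0.731], [-0.777, 0.212, 0.099, 0.731], [-0.777, 0.212, 0.099, 0.731], [-0.777, 0.212, 0.099, 0.731], [-0.777, 0.212, 0.099, 0.731], [-0.777, 0.212, 0.099, 0.731]], grip=1)

```text
clock: 16.68
tcp_pos: [0.6023, -0.2991, 0.2014]
eef_rot: [-2.897, -1.214, 0.0]
contact_force: [-0.3, 0.4, 0.2]
width: 0.0854
gripper_force: 0.0
```

```bash
python3 - <<'E'
from h import *
state()
p,c,st=shot("wrist","w4")
for n,z in(("collar",0),("collar_centre",.011),("screw",.011)):
    for x in spotter.place_of(p,n)[:2]: print(n,x["confidence"],x["at"],onz(c,x["at"],z))
cv2.imwrite("pics/w4c.png",cv2.resize(p["image"][50:350,160:480,::-1],None,fx=1.9,fy=1.9))
E
```

```text
t 16.675 tcp [ 0.6023 -0.2991  0.2014] F [-0.2544  0.4007  0.1822] w 0.08536617561329736 0.0 q6 0.2472557463688644
collar 0.68 [317.0, 185.6] [ 0.5989 -0.3005  0.    ]
collar_centre 0.57 [319.0, 192.0] [ 0.5976 -0.3049  0.011 ]
screw 0.64 [314.8, 196.6] [ 0.5911 -0.3053  0.011 ]
screw 0.63 [316.0, 188.8] [ 0.5977 -0.3003  0.011 ]
```

View pics/w4c.png

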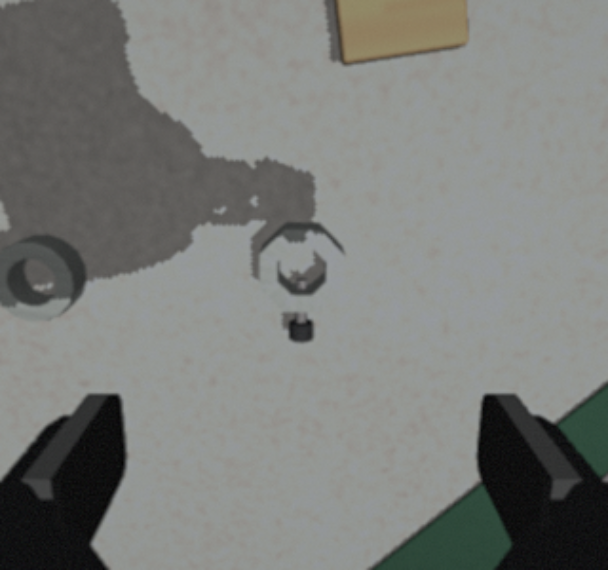

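Collar centre at about px (319,188), screw head at (318.4,223), octagon faces upright in the view, so the tool is nearly square to it.

```bash
python3 - <<'E'
from h import *
p=eyes.capture("wrist"); st=arm.observe(); c=cam(p,st)
hsv=p["image"].astype(int).max(2); ys,xs=np.where(hsv[215:232,305:332]<60); hd=(xs.mean()+305,ys.mean()+215); print(hd,len(xs))
col=onz(c,(319,188),.022); h=onz(c,hd,.011); d=col-h; print(col,h,np.hypot(*d[:2]),np.degrees(np.arctan2(d[1],d[0])))
print(go((*col[:2],.08),-45), go((*col[:2],.023),-45))
E
```

```text
(np.float64(317.18260869565216), np.float64(222.84347826086957)) 115
[ 0.6023 -0.3011  0.022 ] [ 0.5726 -0.3286  0.011 ] 0.040460983569980374 42.72887515088384
(array([-0.002,  0.002,  0.405,  0.009]), 'ydir -44.62') (array([-0.002,  0.002,  0.595,  0.009]), 'ydir -44.62')
```

```bash
python3 - <<'E'
from h import *
print(go((.6012,-.3022,.022),-45.5))
E
```

```text
(array([-0.007,  0.002,  0.599,  0.02 ]), 'ydir -44.62')
```

Call:
carry_out(rows=[[-0.007, 0.002, 0.2, 0.02], [-0.007, 0.002, 0.4, 0.02], [-0.007, 0.002, 0.55, 0.02], [-0.007, 0.002, 0.599, 0.02], [-0.007, 0.002, 0.599, 0.02], [-0.007, 0.002, 0.599, 0.02]])

```text
clock: 17.68
tcp_pos: [0.6021, -0.3032, 0.024]
eef_rot: [2.906, 1.187, 0.003]
contact_force: [-0.6, -0.2, 1.0]
width: 0.0854
gripper_force: 0.0
```

Call:
carry_out(rows=[[0, 0, 0, 0], [0, 0, 0, 0], [0, 0, 0, 0], [0, 0, 0, 0], [0, 0, 0, 0], [0, 0, 0, 0]], grip=0.3, grip_force=40)

```text
clock: 18.42
tcp_pos: [0.6013, -0.3028, 0.0226]
eef_rot: [2.908, 1.188, 0.001]
contact_force: [-1.1, 1.7, 6.1]
width: 0.0432
gripper_force: 41.6
```

```bash
python3 - <<'E'
from h import *
s=state(); print(go(s["tcp_pos"]))
E
```

```text
t 18.425 tcp [ 0.6013 -0.3028  0.0226] F [-1.1319  1.6869  6.1042] w 0.04323368022795486 41.60618746653199 q6 0.25964445762662175
(array([0., 0., 0., 0.]), 'ydir -45.57')
```

Call:
carry_out(rows=[[0, 0, -0.05, 0], [0, 0, -0.2, 0], [0, 0, -0.4, 0], [0, 0, -0.55, 0], [0, 0, -0.65, 0], [0, 0, -0.65, 0]], grip_force=60)

```text
clock: 19.18
tcp_pos: [0.6017, -0.303, 0.2198]
eef_rot: [2.905, 1.186, 0.005]
contact_force: [0.7, -0.2, -2.5]
width: 0.0426
gripper_force: 62.6
```

```bash
python3 - <<'E'
from h import *
state(); p,c,st=shot("wrist","w5")
cv2.imwrite("pics/w5c.png",cv2.resize(p["image"][200:400,180:460,::-1],None,fx=2.8,fy=2.8))
M=R.from_rotvec(st["eef_rot"]).as_matrix(); t=st["tcp_pos"]
L={}
for dx in(-2,0,2):
  for nm,q in(("head",(-.041+dx/1e3,0,.0116)),("bore_c_top",(dx/1e3,0,.0006)),("near_edge",(-.022+dx/1e3,0,.0006))): 
    u=proj(c,t+M@np.array(q))[0]; print(dx,nm,u,(u-[180,200])*2.8)
for n in("collar_centre","screw"):
    for x in spotter.place_of(p,n)[:2]: print(n,x["confidence"],x["at"])
E
```

```text
t 19.175 tcp [ 0.6017 -0.303   0.2198] F [ 0.6797 -0.1556 -2.5182] w 0.042589885589284615 62.56900490261614 q6 0.2596398764378755
-2 head [318.0887 347.8147] [386.6483 413.8813]
-2 bore_c_top [318.0248 288.6059] [386.4696 248.0964]
-2 near_edge [318.0457 330.8741] [386.5281 366.4475]
0 head [318.0872 344.5453] [386.6441 404.7268]
0 bore_c_top [318.0228 284.5766] [386.464  236.8144]
0 near_edge [318.0439 327.18  ] [386.523  356.1041]
2 head [318.0857 341.2532] [386.6399 395.5088]
2 bore_c_top [318.0208 280.5144] [386.4583 225.4402]
2 near_edge [318.0421 323.4574] [386.5178 345.6807]
collar_centre 0.8 [319.0, 277.3]
screw 0.84 [318.8, 290.3]
```

View pics/w5c.png

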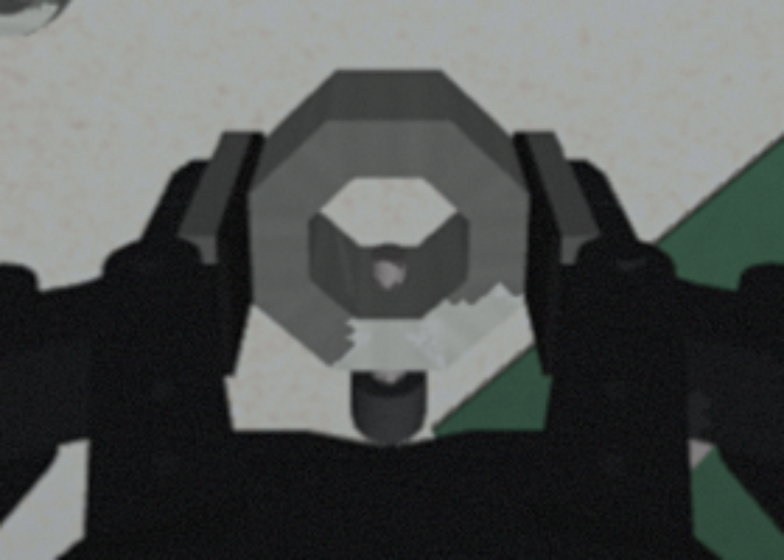

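The collar is held level, screw toward the camera: top face edges at crop rows 122/370, bore rows 178/318. Fit its offset in the tool frame.

```bash
python3 - <<'E'
from h import *
from scipy.optimize import least_squares
p=eyes.capture("wrist"); st=arm.observe(); c=cam(p,st)
M=R.from_rotvec(st["eef_rot"]).as_matrix(); t=st["tcp_pos"]
# octagon vertices of the top face, collar frame (x fwd,y tool), observed in crop
h=.022; k=h*np.tan(np.pi/8)
V=np.array([(h,-k),(h,k),(-h,-k),(-h,k)]); 
obs=np.array([(326,122),(450,122),(332,366),(438,370)])/2.8+[180,200]
b=.0125; kb=b*np.tan(np.pi/8)
Vb=np.array([(b,-kb),(b,kb),(-b,-kb),(-b,kb)]); ob=np.array([(354,179),(422,179),(352,318),(424,318)])/2.8+[180,200]
V=np.vstack([V,Vb]);obs=np.vstack([obs,ob])
def P(v):
    X=np.c_[V[:,0]+v[0],V[:,1]+v[1],0*V[:,0]+v[2]]
    return proj(c,t+X@M.T)
f=min((least_squares(lambda v:((P(v)-o)).ravel(),[0,0,0]) for o in(obs,obs[[1,0,3,2,5,4,7,6]])),key=lambda r:r.cost)
print(f.x,f.fun.reshape(-1,2))
E
```

```text
[-0.0027  0.0001  0.0011] [[ 0.271  -0.1028]
 [-0.8    -0.1018]
 [-0.0088  0.7509]
 [ 1.658  -0.6712]
 [-0.1507 -0.1048]
 [-0.3711 -0.1034]
 [ 1.1684  0.1784]
 [-1.67    0.1815]]
```

```bash
python3 - <<'E'
from h import *
print(go((.59,-.06,.2198),-57),go((.578,.1861,.2),-68.5))
E
```

```text
(array([ 0.541, -0.601, -0.015,  0.254]), 'ydir -45.57') (array([ 1.086, -1.215,  0.052,  0.51 ]), 'ydir -45.57')
```

Call:
carry_out(rows=[[0.05, -0.06, 0, 0.02], [0.15, -0.17, 0, 0.07], [0.28, -0.31, 0, 0.13], [0.41, -0.45, 0, 0.19], [0.541, -0.601, 0, 0.254], [0.541, -0.601, 0, 0.254], [0.541, -0.601, 0, 0.254]])

```text
clock: 20.25
tcp_pos: [0.5905, -0.0604, 0.2159]
eef_rot: [-3.012, -0.893, 0.002]
contact_force: [0.3, 0.2, -1.2]
width: 0.0428
gripper_force: 62.5
```

```bash
python3 - <<'E'
from h import *
state();print(go((.578,.1861,.2),-68.5))
E
```

```text
t 20.25 tcp [ 0.5905 -0.0604  0.2159] F [ 0.2722  0.1976 -1.1954] w 0.04276988121548193 62.52932069823146 q6 0.8138644060621292
(array([ 0.413, -0.711,  0.053,  0.257]), 'ydir -56.95')
```

Call:
carry_out(rows=[[0.05, -0.08, 0, 0.03], [0.15, -0.25, 0, 0.09], [0.25, -0.43, 0.01, 0.15], [0.34, -0.58, 0.03, 0.21], [0.413, -0.711, 0.053, 0.257], [0.413, -0.711, 0.053, 0.257], [0.413, -0.711, 0.053, 0.257], [0.413, -0.711, 0.053, 0.257]])

```text
clock: 21.25
tcp_pos: [0.5788, 0.1846, 0.2008]
eef_rot: [3.087, 0.582, -0.0]
contact_force: [0.9, 0.4, -1.2]
width: 0.0427
gripper_force: 62.5
```

```bash
python3 - <<'E'
from h import *
s=state();print(go((.578,.1861,.153),-68.5))
E
```

```text
t 21.25 tcp [0.5788 0.1846 0.2008] F [ 0.8517  0.3872 -1.1658] w 0.04271410024915619 62.53025924786925 q6 1.4306004923634923
(array([-0.001, -0.006,  0.159, -0.004]), 'ydir -68.66')
```

Call:
carry_out(rows=[[-0.001, -0.006, 0.08, -0.004], [-0.001, -0.006, 0.159, -0.004], [-0.001, -0.006, 0.159, -0.004], [-0.001, -0.006, 0.159, -0.004]])

```text
clock: 21.75
tcp_pos: [0.5781, 0.1872, 0.1541]
eef_rot: [-3.086, -0.588, -0.002]
contact_force: [-0.2, 0.9, -1.0]
width: 0.0427
gripper_force: 62.5
```

```bash
python3 - <<'E'
from h import *
s=state();print(go((.578,.1861,.153),-68.5))
p,c,st=shot("wrist","w6")
im=p["image"].copy()
M=R.from_rotvec(st["eef_rot"]).as_matrix();ax=np.array([.5755,.1851])
th=np.linspace(0,6.28,60)
for r,z in((.01,.085),(.0085,.1225)):
    u=proj(c,np.c_[ax[0]+r*np.cos(th),ax[1]+r*np.sin(th),0*th+z]); cv2.polylines(im,[np.int32(u)],True,(255,0,0) if z>.1 else (0,255,0))
cv2.imwrite("pics/w6c.png",cv2.resize(im[190:390,180:460,::-1],None,fx=2.8,fy=2.8))
E
```

```text
t 21.75 tcp [0.5781 0.1872 0.1541] F [-0.1842  0.8747 -0.9813] w 0.04270097503387016 62.4770487472415 q6 1.4308168074131666
(array([-0.002,  0.003,  0.004,  0.002]), 'ydir -68.42')
```

View pics/w6c.png

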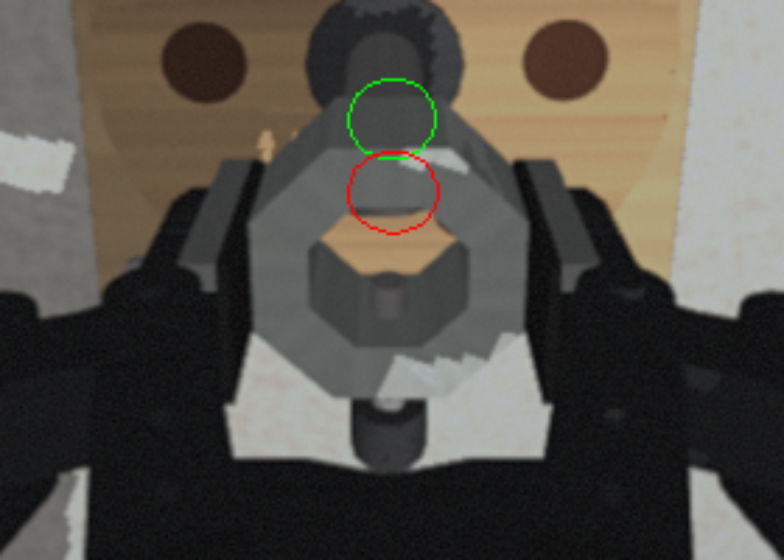

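Laterally aligned: shaft centre column ≈390 vs screw column ≈388. Lower in stages while watching the force.

Call:
carry_out(rows=[[-0.002, 0.003, 0.01, 0.002], [-0.002, 0.003, 0.018, 0.002], [-0.002, 0.003, 0.026, 0.002], [-0.002, 0.003, 0.034, 0.002], [-0.002, 0.003, 0.034, 0.002]])

```text
clock: 22.42
tcp_pos: [0.5771, 0.1866, 0.1427]
eef_rot: [3.086, 0.587, -0.001]
contact_force: [0.2, -0.1, -1.4]
width: 0.0426
gripper_force: 62.5
```

Call:
carry_out(rows=[[0.001, 0, 0.01, 0], [0.001, 0, 0.02, 0], [0.001, 0, 0.03, 0], [0.001, 0, 0.04, 0], [0.001, 0, 0.04, 0]])

```text
clock: 23.05
tcp_pos: [0.5774, 0.1867, 0.1306]
eef_rot: [3.086, 0.587, -0.001]
contact_force: [0.9, 0.3, -2.3]
width: 0.0427
gripper_force: 62.5
```

```bash
python3 - <<'E'
from h import *
s=state();print(go((.578,.1861,.114),-68.5), s["moment"])
p,c,st=shot("wrist","w7")
cv2.imwrite("pics/w7c.png",cv2.resize(p["image"][190:390,180:460,::-1],None,fx=2.8,fy=2.8))
E
```

```text
t 23.05 tcp [0.5774 0.1867 0.1306] F [ 0.8641  0.2719 -2.2964] w 0.04268818365313181 62.49151736497879 q6 1.431098247952309
(array([0.001, 0.003, 0.055, 0.001]), 'ydir -68.47') [ 0.0222 -0.0067 -0.0392]
```

View pics/w7c.png

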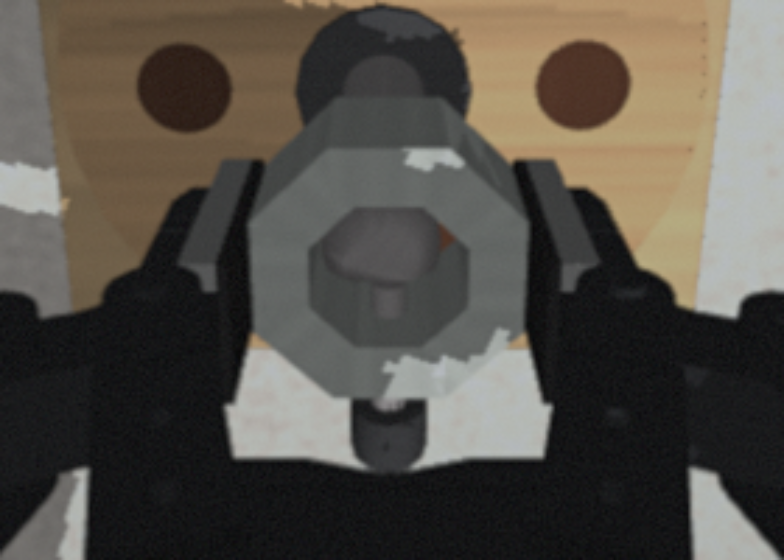

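```bash
python3 - <<'E'
from h import *
p=eyes.capture("wrist"); st=arm.observe(); c=cam(p,st)
x0,y0,w,h,S=280,245,80,75,5
a=np.clip(p["image"][y0:y0+h,x0:x0+w,::-1].astype(float)*2.2,0,255).astype(np.uint8)
a=cv2.resize(a,None,fx=S,fy=S,interpolation=cv2.INTER_CUBIC); b=a.copy()
ax=np.array([.5755,.1851]);A=np.radians(21.5)
f=np.arccos(.5)
th=np.linspace(-(np.pi-f),np.pi-f,60)
def D(r,z,col,k=.5):
    f=np.arccos(.005/r); th=np.linspace(-(np.pi-f),np.pi-f,60)
    X=np.c_[ax[0]+r*np.cos(th+A),ax[1]+r*np.sin(th+A),0*th+z]
    u=(proj(c,X)-[x0-.0,y0])*S; cv2.polylines(b,[np.int32(u)],True,col,1)
D(.01,.120,(0,255,0)); D(.0085,.125,(0,0,255))
cv2.imwrite("pics/w8.png",np.hstack([a,b]))
E
```

```text
(no output)
```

View pics/w8.png

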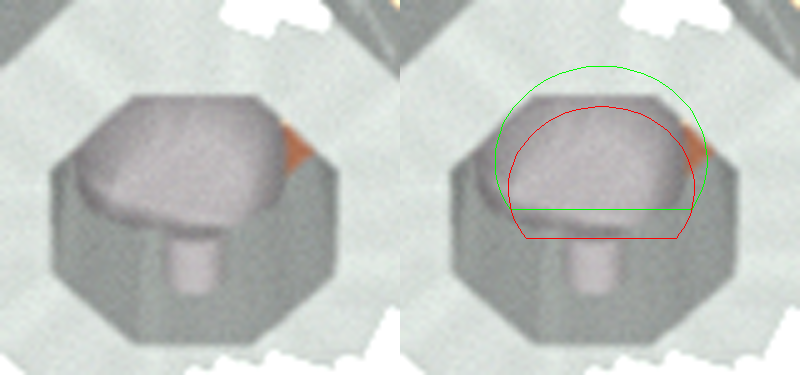

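The flat's edge in the bore looks tilted about 12° (from (100,205) to (220,235) in the left half). Check the crank from the other cameras.

```bash
python3 - <<'E'
from h import *
for n in("top","scene","wrist"):
    q,cc,st=shot(n,n+"9")
    for x in spotter.place_of(q,"crank_top")[:2]:
        X=onz(cc,x["at"],.108); d=X[:2]-[.5755,.1851]; print(n,x["confidence"],np.round(x["at"],1),X,np.hypot(*d),np.degrees(np.arctan2(d[1],d[0])))
    for a in(21.5,9.5): print(a,proj(cc,(.5755+.07*np.cos(np.radians(a)),.1851+.07*np.sin(np.radians(a)),.108)))
im=cv2.imread("pics/w3.png")
E
```

```text
top 0.72 [172.4 198. ] [0.6367 0.2123 0.108 ] 0.06696883373799407 23.998077104883233
top 0.35 [379.7 269.5] [ 0.4985 -0.1872  0.108 ] 0.38013398602158627 -101.68787120911975
21.5 [[173.2444 195.9593]]
9.5 [[180.4752 193.9252]]
scene 0.67 [451.  266.9] [0.6359 0.2104 0.108 ] 0.06549947208134226 22.754844711595723
21.5 [[450.081  269.1468]]
9.5 [[441.6396 266.997 ]]
wrist 0.95 [311.6 122.6] [0.6395 0.2145 0.108 ] 0.07044175865210296 24.691656550402858
21.5 [[320.428  123.3752]]
9.5 [[353.0645 126.917 ]]
```

The wheel's holes and the stand's edges are symmetric in the wrist view, and the crank has not moved, so the wheel is square. The shaft sits ~1 mm to the tool's -y side in the bore. Correct that and lower on.

Call:
carry_out(rows=[[0, -0.003, 0, 0], [0, -0.003, 0.01, 0], [0, -0.003, 0.02, 0], [0, -0.003, 0.03, 0], [0, -0.003, 0.035, 0], [0, -0.003, 0.035, 0]])

```text
clock: 24.2
tcp_pos: [0.5771, 0.1875, 0.1203]
eef_rot: [3.086, 0.587, -0.0]
contact_force: [-0.1, -0.2, -1.3]
width: 0.0427
gripper_force: 62.5
```

```bash
python3 - <<'E'
from h import *
s=state();print(go((.578,.1861,.1136)), s["moment"])
p,c,st=shot("wrist","w10")
x0,y0,w,h=285,245,68,72
g=p["image"][y0:y0+h:3,x0:x0+w:2].astype(int)
d=g[:,:,0]-g[:,:,1]
print("\n".join("".join("#" if v>=3 else "." for v in r)+"  "+"".join(" .:-=+*%@"[min(8,v//14)] for v in b) for r,b in zip(d,g[:,:,1])))
E
```

```text
t 24.2 tcp [0.5771 0.1875 0.1203] F [-0.1388 -0.1667 -1.3361] w 0.0426964360105311 62.49103638343513 q6 1.432562372603326
(array([0.001, 0.005, 0.022, 0.   ]), 'ydir -68.47') [-0.0247  0.0266  0.0296]
..................................  +++++%%%%%%%%%%%%%@@@@@@@@@@@@*++*
..................................  +++*%%%%%%%%%%%%%%%@@@@@@@@@%%%+++
..................................  ++%%%%%%%%%%%%%%%%%%@@@%%%%%%%%%*+
..................................  *%%%%%%%%%%%%%%%%%%%%%%%%%%%%%%%%%
..................................  %%%%%%%%%%%%%%%%%%%%%%%%%%%%%%%%%%
..................................  %%%%%%%%%%%%%%%%%%%%%%%%%%%%%%%%%%
..................................  %%%%%%%%%%%*%*%%%*%%%%%%%%%%%%%%%%
..................................  %%%%%%%%%*==============+%%%%%%%%%
..................................  %%%%%%%*==================*%%%%%%%
..........................##......  %%%%%%+===========+========@@%%%%%
.....#.....................##.....  %%%%*--======++++++++======*-+%%%%
...........................#......  %%%======+===++++++++++=====+==*%%
..........#.#.....................  %%*=======++++++++++++++====++=+%%
........#......#...##.............  %%*=+====++++++*+**+**++++==++=+%%
..................#...............  %%*=+====+++++********++++===+=+%%
............#.....................  %%%=+====++++***********++==++=*%%
........#..............#..........  %%%=+===++****++********++===+=*%%
.........###.......#.#............  %%%++=-=++**++****+**+*+++==++=*%%
..................................  %%%+++===+++++****+***+++==+=++%%%
....................#.............  %%%%*+=++=====+++++***+++==+=+%%%%
..................................  %%%%%%++++++++++++++++++++=+*%%%%%
..................................  %%%%%%%*++++++++++++++++++*%%%%%%%
..................................  %%%%%%%%%*++++++++++++++*%%%%%%%%%
..................................  %%%%%%%%%%%************%%%%%%%%%%%
```

Call:
carry_out(rows=[[0, 0, 0.008, 0], [0, 0, 0.016, 0], [0, 0, 0.022, 0], [0, 0, 0.022, 0], [0, 0, 0.022, 0]])

```text
clock: 24.88
tcp_pos: [0.5772, 0.1875, 0.1138]
eef_rot: [3.086, 0.587, 0.0]
contact_force: [-0.1, -0.1, -1.3]
width: 0.0426
gripper_force: 62.5
```

```bash
python3 - <<'E'
from h import *
s=state(); print(s["moment"])
p,c,st=shot("wrist","w11")
S=6
x0,y0,w,h=285,250,68,62
im=p["image"]; g=cv2.GaussianBlur(im[:,:,1],(0,0),.8).astype(int)
for y in range(255,318,3): print(y," ".join("%3d"%v for v in g[y,290:350:3]))
for X in("crank_top",):
    for x in spotter.place_of(p,X)[:1]: print(x["at"],x["confidence"],proj(c,(.5755+.07*np.cos(np.radians(21.5)),.1851+.07*np.sin(np.radians(21.5)),.108)))
q,cc,_=shot("scene","s11")
for n in("collar","collar_centre"):
    for x in spotter.place_of(q,n)[:1]: print(n,x,proj(cc,(.5755,.1851,.091 if n=="collar" else .102)))
E
```

```text
t 24.875 tcp [0.5772 0.1875 0.1138] F [-0.1196 -0.109  -1.2595] w 0.04257933482494793 62.49133240431547 q6 1.432575207709777
[ 0.0169 -0.0589  0.0153]
255 107 108 107 107 105 102 104 105 105 105 103 104 107 108 106 104 103 103 104 105
258 104 106 108 107 104 103 103 105 106 105 104 104 107 107 105 103 103 105 105 106
261 103 104 106 106 104 103 104 105 106 105 104 104 108 108 105 103 103 105 105 106
264 104 103 104 105 107  92  75  76  76  76  77  76  77  78  95 105 105 105 105 104
267 105 104 103 103  86  63  63  64  63  63  65  64  63  63  65  90 105 104 104 102
270 105 105 103  80  62  62  63  63  63  64  64  65  63  63  63  61  91 104 103 104
273 105 105  89  60  62  63  64  64  64  64  65  65  63  63  64  61  93 129 104 107
276 102  83  72  60  63  63  64  64  64  63  66  65  64  64  64  62  84 123  86 106
279  79  67  64  60  63  64  65  65  67  66  68  67  65  64  64  63  61  71  65  84
282  78  69  62  62  64  65  67  70  71  70  71  72  68  68  66  63  60  70  67  83
285  78  70  60  63  67  69  69  73  74  73  76  75  73  72  69  65  61  70  67  84
288  77  70  61  64  69  
[... 307 characters left out ...]
 92
300  96  70  61  66  72  80  85  86  86  85  86  86  86  87  84  75  64  63  74  97
303 106  94  60  71  77  85  86  86  85  86  86  85  86  86  84  74  63  70  99 104
306 105 103  70  64  81  85  85  84  85  85  85  85  85  84  82  71  65  99 105 105
309 104 102  99  77  68  74  78  82  84  85  85  85  84  82  77  78  95 103 104 105
312 102 103 104 104  93  70  65  69  73  76  81  84  84  82  92 105 103 103 103 104
315 103 104 105 103 103 103 103 104 100 100 101 104 108 102 106 107 106 105 101 103
[312.7, 121.7] 0.89 [[323.012  125.2992]]
collar {'at': [448.2, 237.6], 'confidence': 0.55} [[449.1129 238.0334]]
collar_centre {'at': [451.6, 233.8], 'confidence': 0.73} [[450.5316 235.2213]]
```

```bash
python3 -c "
from h import *
state(); print(arm.job_done())"
```

```text
t 25.125 tcp [0.5772 0.1876 0.1139] F [ 0.0586 -0.1732 -1.4771] w 0.0427652180872036 62.49073600396514 q6 1.4325432054578708
the job is handed in; nothing more can be done
None
```

I handed the job in (no verdict came back): wheel wound about 460° counter-clockwise to the front, flat pinched square, and collar held free over the shaft, screw at about 102 mm. The last wrist picture showed the flat's edge tilted about 13°; I discounted this because the crank, wheel holes and pinch width all read square.

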